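# Pin back the jockey wheel and take the tank off the rotator

## Task

Take the developing tank off the rotator: lift the yellow-handled locking pin out of its rest, put it down through the brass eye at the end of the sprung arm and use it as the handle to swing the jockey wheel away from the tank, holding it against the spring until the pin drops through the quadrant and the lower ear, down to its collar. Leave the arm pinned back, and only then lift the tank out and set it down gently, upright, on the floor of the empty tray at the left. Do not disturb the lens jar or the film cans near it.

Things in the scene. Friction and masses are not known exactly. Their poses are not given: they have to be found in the camera images.
- rotator: Tank rotator fixed on the bench: grey housing 250 x 250 mm, deck 46 mm high. Origin: centre of its underside; x points away from its switch-and-dial front, y to its left, z up. In this frame (mm): the tank stands on a black turntable (top z 50) centred at (7, 46), with two rubber drive rollers on its left (tops z 95). An aluminium quadrant (level sector plate, 6 mm, top z 73) stands at the front right.
- pivot (a point): Vertical axis on which the sprung arm turns, at the rear of the rotator, (85, -5) mm in its frame. The steel arm (26 mm wide at most) runs 160 mm from here towards the rotator's front; underneath, 78 mm from the pivot, it carries a 34 mm rubber jockey wheel.
- jockey_arm (a joint): Angle of the sprung arm, rad. 0: wheel resting against the tank (start; the spring presses it there). Grows counter-clockwise seen from above: the arm's free end swings to the rotator's right (-y) and the wheel leaves the tank. At 0.42 the eye stands over the quadrant's hole; stop at 0.50. The spring always pulls it back, at the eye with 2.5 N at 0 and 5 N at 0.42.
- yoke_eye (a point): Mouth of the brass eye (12 mm hole, brass 22 mm across) in the arm's free end, 160 mm from the pivot, 89 mm above the bench. The end is a yoke: upper ear z 75 to 89, lower ear (13 mm hole) z 59 to 65. The quadrant passes between them, so a pin put in the eye comes to rest on the quadrant's top (z 73), 16 mm below the mouth, except over the quadrant's hole. Moves with the arm.
- lock_hole (a point): Centre of the brass-rimmed 12 mm hole in the quadrant's top face, 73 mm above the bench, 160 mm from the pivot, where the eye stands at arm angle 0.42.
- pin_grip (a point): Middle of the yellow grip (18 mm diameter, 34 mm long) of the locking pin: 60 g, 76 mm long, upright in its rest at the start; z up along the pin. The tip is 60 mm below this point, the underside of the 19 mm steel collar 24 mm below; between them a 10 mm shank, its last 6 mm tapered. Height of this point above the bench: in its rest 110 mm, pin on the quadrant 133, fully home (collar on the eye) 113.
- pin_rest (a point): Centre of the mouth of the pin's rest, a round steel post (24 mm) with a 12 mm hole at the front left of the rotator's deck; mouth 86 mm above the bench. The pin stands 36 mm deep in it.
- pin_tip (a point): The pin's lower tip, on its axis.
- tank_cap (a point): Centre of the fixed red round cap (44 mm diameter, 16 mm tall) on top of the developing tank: black, 70 mm diameter, 116 mm tall, 0.2 to 0.45 kg. On the tank's axis, 108 mm above its underside; 158 mm above the bench while the tank stands on the turntable. z up along the tank.
- tray_floor (a point): Centre of the floor of the empty pale plastic tray (357 mm along its x, 447 mm along its y, rim 70 mm above the bench). The floor, about 240 x 330 mm, lies 5 mm above the bench, rising gently to 12 mm in the half nearer the robot. The point is on the floor, 5 mm above the bench. Fixed.
- lens_jar: Lens in a clear screw jar with black lid, 54 mm diameter, 42 mm tall, at the rotator's right. Origin: centre of its underside. A bystander.
- black_can: Black film canister, 34 mm diameter, 51 mm tall, at the rotator's right. Origin: centre of its underside. A bystander.
- white_can: White film canister with grey cap, 34 mm diameter, 51 mm tall, behind the rotator. Origin: centre of its underside. A bystander.

How it is judged:
On the way, in this order (a step that is already met when the one before it is completed fails the run):
1. the pin is down in the eye of the arm's upper ear (horizontal distance between pin_tip and yoke_eye below 0.005 m and z of pin_tip in the frame of yoke_eye below -0.006 m), for 0.1 s.
2. the arm is swung back and the pin is home through both ears and the quadrant (value of joint jockey_arm above 0.37 rad and horizontal distance between pin_grip and lock_hole below 0.007 m and z of pin_grip in the frame of rotator below 0.1185 m and angle between pin_grip's own z axis and vertical below 0.15 rad), for 0.2 s.
3. the tank is lifted clear of the rotator (all of step 2 and z of tank_cap in the frame of rotator above 0.19 m), for 0.1 s.
At the end, for the whole second after the job is handed in: Arm pinned back (over 0.37 rad), pin upright within 0.15 rad, within 7 mm of the quadrant hole's axis and at most 5.5 mm short of home; tank upright (0.15 rad) and at rest on the tray floor, its axis within 130 mm (tray x) and 170 mm (tray y) of the centre (all of step 2 and x of tank_cap in the frame of tray_floor between -0.13 and 0.13 m and y of tank_cap in the frame of tray_floor between -0.17 and 0.17 m and z of tank_cap in the frame of tray_floor below 0.125 m and angle between tank_cap's own z axis and vertical below 0.15 rad and linear speed of tank below 0.02 m/s); the robot touches nothing.
It fails at once if the tank is taken away before the arm is pinned back (distance of tank_cap from where it was at the start of the episode above 0.025 m and not (value of joint jockey_arm above 0.37 rad and horizontal distance between pin_grip and lock_hole below 0.007 m and z of pin_grip in the frame of rotator below 0.1185 m and angle between pin_grip's own z axis and vertical below 0.15 rad)).
It fails at once if the tank is dropped (linear speed of tank above 0.5 m/s and contact force between the fingers and tank below 0.05 N).
It fails at once if the tank is tipped over (angle between tank_cap's own z axis and vertical above 0.6 rad).
It fails at once if the lens jar or a film can is disturbed (distance of any of lens_jar, black_can, white_can from where it was at the start of the episode above 0.02 m).
It also fails if it takes over 51 s, if anything falls off the work surface, if the arm or the gripper's body presses on something with over 40 N, if the wrist force passes 120 N, or if a joint passes its speed limit or range.

## Robot

A 7-joint arm with a two-finger parallel gripper is mounted at the origin on a cart in front of the work surface, level with it; the furniture and walls round the work are solid. World frame = base frame: x ahead of the robot, y to its left, z up, the work surface at z = 0. Lengths are in m, angles in rad, forces in N, time in s.
With the tool pointing down it reaches from about 0.425 to 0.95 m from the base axis. Payload 4.7 kg.
Tool frame: the origin (TCP) lies between the finger pads; the fingertips stand 8 mm ahead of it and the grasp point (between the pads) lies 11 mm behind it; y points along the fingers, z is the direction in which the jaws open and shut, and the axes are right-handed (so a half turn about y gives the same grasp; the last joint's range is limited). The gripper opens to 87 mm and grips with 3 to 60 N. Pads are 19 mm wide; open, the fingers measure 117 mm over their backs; the gripper's body (75 mm by 190 mm) begins 51 mm behind the grasp point.
Start: joints at [1.166, 0.469, -0.049, 1.532, 0.024, 1.141, -0.082], TCP at [0.248, -0.628, 0.231] pointing down, gripper open.
Joint ranges: [-2.59, 2.59], [-0.33, 1.99], [-1.39, 1.29], [0.1, 2.45], [-1.04, 4.18], [0.21, 1.99], [-2.66, 2.66]. Speed limits (rad/s): [2.57, 2.57, 3.14, 3.14, 3.14, 3.14, 3.14].

## Interface

Orientations are given as a unit quaternion [x, y, z, w].
In Python, from rig import r gives the robot as it stands.
- The arm moves only by the shell command python3 -m creep 'ROWS' [FORCE]. ROWS is JSON, a list that holds one entry, the list of rows, each a list of 7 numbers: the shift along the world's x, y, z in units of 40 mm (1.0 is 40 mm), then the turn, a rotation vector about the world's x, y, z in units of 10 degrees (1.0 is 10 degrees), then the finger opening in mm, from 0 to 87. In form: [[[dx, dy, dz, wx, wy, wz, gripper], ...]]. A call has 1 to 10 rows; each row is the pose to reach, as a shift and turn from the pose commanded when the call began; what a row does not reach only later rows make up. A row lasts 1/8 s, in which the tool goes at most 62.5 mm and 10.7 degrees, less where a joint would pass 70% of its speed; a pose out of reach is approached as far as the arm can. A call with a gripper value outside its range is refused whole. The fingers move at their own pace and stop on an object; FORCE is the grip in N (left out, the last holds). Time passes only in rows, so rows that repeat a pose let the fingers close. It gives the time, the measured TCP pose, the force and the opening at its end, in the units of the state.
- r.get_obs(): the state, without advancing time (a new reading comes with each control period).
- r.camera(name): name is "scene" or "top" or "wrist"; returns the picture (480x640x3 uint8, red, green, blue); there is no depth.
- r.get_calibration(name): a dict with "vertical_fov" (degrees; the focal length in pixels is half the picture's height over the tangent of half this angle, whatever the lens; pixels are square), "cx", "cy" (the principal point, pixels), "rvec" (rotation vector, rad) and "tvec" (3), from world to camera coordinates, as OpenCV has them. Camera axes: x right, y down, z forward; pixel columns grow to the right and rows downward; lengths in m; the calibration is good to about 2 mm. A picture is of the moment at which its call begins: read the wrist's pose just before it. get_calibration takes no time and is no camera call; for the wrist camera it gives the pose at the moment of the call.
- r.job_done(): hands the job in, once; it reports no verdict.
The state is a dict: "time_s": time; "joint_positions": joint angles; "qd": joint speeds; "tau": joint torques, N m; "tcp_pos": TCP position; "eef_rot": TCP orientation; "force": force on the tool from outside, world axes, zero at the start; "wrist_torque": the same for the moment, N m; "opening": finger opening in m.
Only numpy, scipy, OpenCV 4.12 (cv2) and the standard library are available. Lean on these libraries where they do the work, as an engineer would, in place of code of your own. Each camera call takes 0.05 s, during which the arm holds its last target.

## Working session

There is one attempt and no reset: what is moved stays moved. The work goes in short steps, Python scripts to look and compute and a shell command to move; the robot and the scene stay as the last step left them, time stands still between calls to the robot, and variables do not carry over. Pictures are saved under pics/ and viewed, and the job is handed in when it is done.

```bash
ls; mkdir -p pics
python3 - <<'E'
from rig import r
import cv2
o=r.get_obs(); print(o)
for n in ["scene","top","wrist"]:
    c=r.get_calibration(n); print(n,c)
    im=r.camera(n); cv2.imwrite(f"pics/{n}0.png",im[:,:,::-1])
E
```

```text
pics
{'time_s': 0.0, 'joint_positions': array([ 1.16611605,  0.46944426, -0.04864111,  1.53372693,  0.02409708,
        1.14100176, -0.08230183]), 'qd': array([-0.00021529, -0.00100888,  0.00031055,  0.0009907 ,  0.00037011,
       -0.00082141,  0.00138388]), 'tau': array([ 9.69208304e-05, -5.07972944e+01, -8.01835209e-02, -2.36152446e+01,
       -6.12020656e-02,  3.78884759e-02,  1.76626468e-04]), 'tcp_pos': array([ 0.24753742, -0.62732238,  0.2294837 ]), 'eef_rot': array([-0.132252  ,  0.69534626, -0.69396787,  0.13195296]), 'force': array([-0.18738492, -0.17139952, -0.00577266]), 'wrist_torque': array([ 0.00726878, -0.0166244 ,  0.01311901]), 'opening': 0.08740276123193409}
scene {'vertical_fov': 43.30300269496672, 'cx': 316.0561000137481, 'cy': 235.35632191173397, 'rvec': array([ 1.11769669, -2.27250175,  1.06678501]), 'tvec': array([0.45135232, 0.31588459, 1.30114479])}
top {'vertical_fov': 55.647153402565905, 'cx': 328.4844178508816, 'cy': 239.75788024318064, 'rvec': array([ 2.12553228, -2.09461928,  0.18572617]), 'tvec': array([0.1169112 , 0.58292638, 0.93626912])}
wrist {'vertical_fov': 60.62012005062705, 'cx': 320.1640503939567, 'cy': 242.93698723882153, 'rvec': array([-2.41808054,  1.6441695 ,  0.21288906]), 'tvec': array([-0.67367113, -0.03094328,  0.38953203])}
```

View pics/scene0.png

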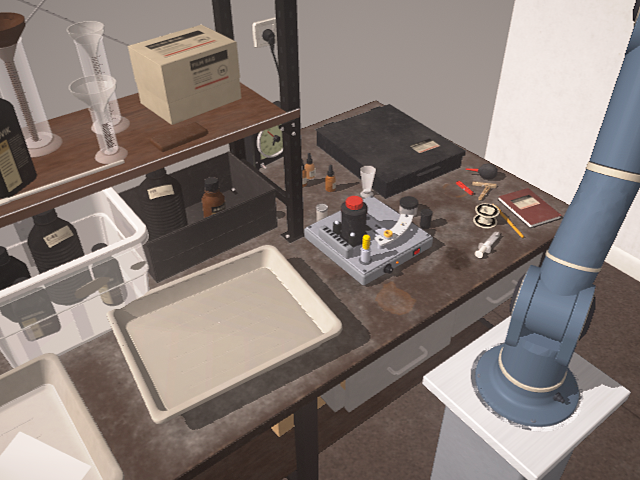

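View pics/top0.png

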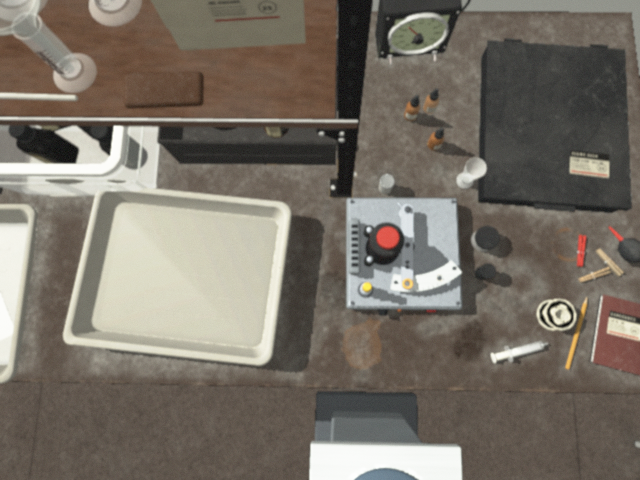

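View pics/wrist0.png

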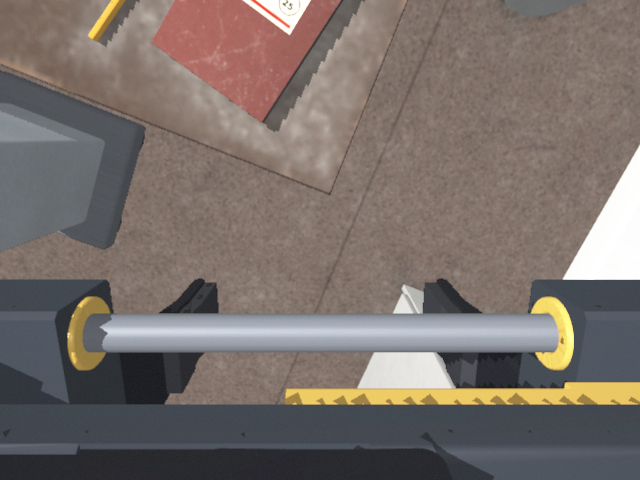

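The top view shows the rotator at about (403,253), the tank cap at (388,238), the pin at (367,289), the eye at (408,284) and the tray centred near (180,277). I'll zoom in for accurate pixel positions.

Run:
```python
import cv2
a=cv2.imread("pics/top0.png")[165:325,335:515]; cv2.imwrite("pics/top0z.png",cv2.resize(a,None,fx=4.4,fy=3.7*4.4/4.4 if 0 else 4.4*0.84,interpolation=cv2.INTER_CUBIC)) if 0 else cv2.imwrite("pics/top0z.png",cv2.resize(a[:148],None,fx=4,fy=4,interpolation=cv2.INTER_CUBIC))
b=cv2.imread("pics/scene0.png")[180:300,295:455]; cv2.imwrite("pics/scene0z.png",cv2.resize(b,None,fx=5,fy=5,interpolation=cv2.INTER_CUBIC))
```

```text
(no output)
```

View pics/top0z.png

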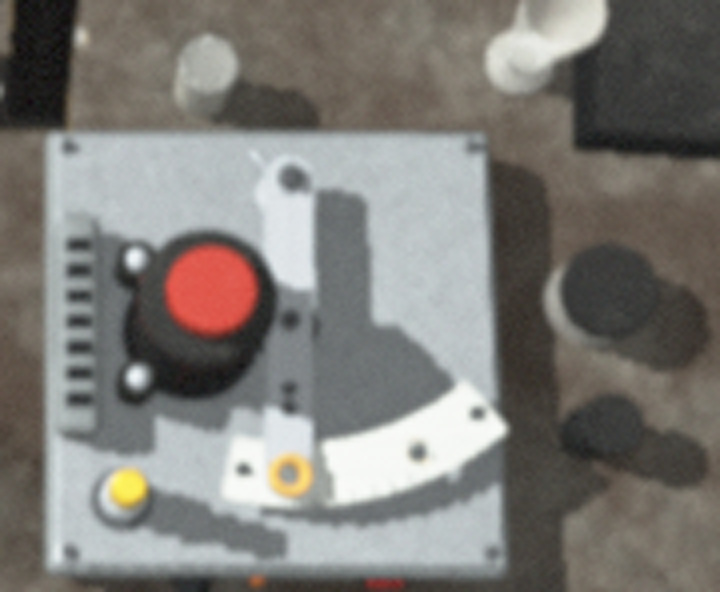

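View pics/scene0z.png

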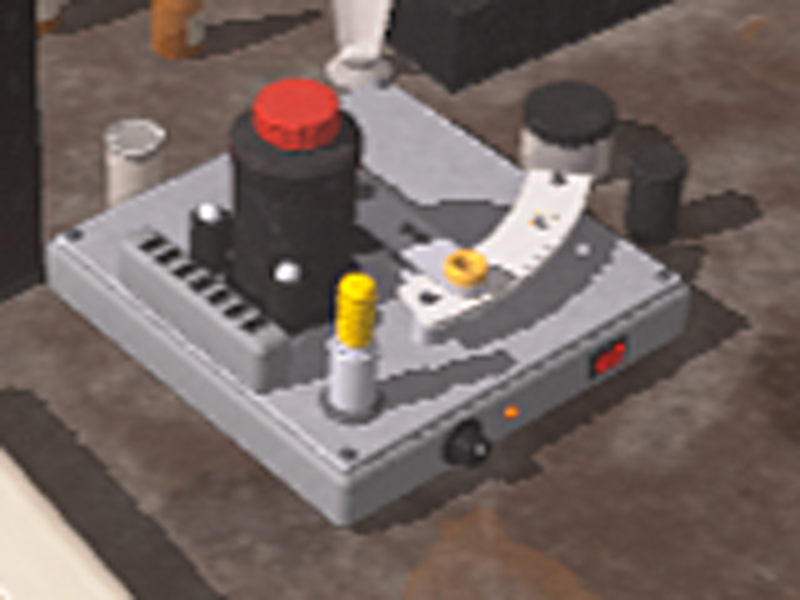

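```bash
cat > h.py <<'E'
from rig import r
import numpy as np, cv2
from scipy.spatial.transform import Rotation as R
def cam(n,c=None):
    c=c or r.get_calibration(n); f=240/np.tan(np.radians(c["vertical_fov"])/2)
    return f,c["cx"],c["cy"],R.from_rotvec(c["rvec"]).as_matrix(),np.array(c["tvec"])
def atz(n,u,v,z,c=None):
    f,cx,cy,M,t=cam(n,c); d=M.T@np.array([(u-cx)/f,(v-cy)/f,1]); C=-M.T@t
    return C+d*(z-C[2])/d[2]
def proj(n,P,c=None):
    f,cx,cy,M,t=cam(n,c); q=M@np.asarray(P,float)+t; return np.array([cx+f*q[0]/q[2],cy+f*q[1]/q[2]])
E
python3 - <<'E'
from h import *
np.set_printoptions(precision=4,suppress=True)
T=lambda x,y:(335+x/4-.375,165+y/4-.375)
S=lambda x,y:(295+x/5-.4,180+y/5-.4)
for n,x,y,z in [("cap",211,289,.166),("eye",291,475,.089),("hole",418,452,.073),("piv",291,178,.085),("pintop",128,487,.127),("rest",123,497,.086),("c1",47,133,.046),("c2",487,133,.046),("c3",505,570,.046),("c4",47,572,.046),("s1",71,147,.046),("s2",476,147,.046),("s3",492,553,.046),("s4",71,552,.046),("jar",610,290,.042),("bcan",604,428,.051),("wcan",210,65,.051)]:
    print(n,atz("top",*T(x,y),z))
for n,x,y,z in [("cap",298,100,.166),("eye",466,264,.089),("hole",543,221,.073),("pintop",358,281,.127),("jar",570,107,.042),("s4",348,455,.046),("s3",662,272,.046),("s1",75,234,.046)]:
    print("S",n,atz("scene",*S(x,y),z))
for n,u,v in [("tl",122,192),("tr",291,203),("br",268,362),("bl",66,342)]: print(n,atz("top",u,v,.07))
for n,u,v in [("tl",122,205),("tr",254,214),("br",244,336),("bl",92,326)]: print("floor",n,atz("top",u,v,.005))
E
```

```text
cap [0.567  0.0088 0.166 ]
eye [ 0.4851 -0.0402  0.089 ]
hole [ 0.4998 -0.1096  0.073 ]
piv [ 0.6451 -0.0435  0.085 ]
pintop [0.474  0.0466 0.127 ]
rest [0.4727 0.0465 0.086 ]
c1 [0.6803 0.087  0.046 ]
c2 [ 0.683  -0.1596  0.046 ]
c3 [ 0.4403 -0.16    0.046 ]
c4 [0.4354 0.0848 0.046 ]
s1 [0.6722 0.0734 0.046 ]
s2 [ 0.6748 -0.1532  0.046 ]
s3 [ 0.4492 -0.1535  0.046 ]
s4 [0.4463 0.072  0.046 ]
jar [ 0.5948 -0.2249  0.042 ]
bcan [ 0.5168 -0.2149  0.051 ]
wcan [ 0.7196 -0.0044  0.051 ]
S cap [0.5677 0.0102 0.166 ]
S eye [ 0.4837 -0.0351  0.089 ]
S hole [ 0.4992 -0.1061  0.073 ]
S pintop [0.4736 0.0493 0.127 ]
S jar [ 0.5941 -0.2211  0.042 ]
S s4 [0.4455 0.0761 0.046 ]
S s3 [ 0.4513 -0.1509  0.046 ]
S s1 [0.6725 0.077  0.046 ]
tl [0.6812 0.5864 0.07  ]
tr [0.6601 0.209  0.07  ]
br [0.3211 0.2453 0.07  ]
bl [0.354  0.6701 0.07  ]
floor tl [0.669  0.6155 0.005 ]
floor tr [0.6508 0.3018 0.005 ]
floor br [0.3714 0.3106 0.005 ]
floor bl [0.3876 0.6538 0.005 ]
```

Run:
```python
from h import *
np.set_printoptions(precision=4,suppress=True)
o=r.get_obs(); M=R.from_quat(o["eef_rot"]).as_matrix(); print(M,o["tcp_pos"])
f,cx,cy,W,t=cam("wrist"); print("cam pos tool frame",M.T@(-W.T@t-o["tcp_pos"]),"axes in tool",M.T@W.T)
for tgt in ([0,0,1],[0,0,-1]):pass
for zj in (1,-1):
    z=np.array([0,zj,0]);y=np.array([0,0,-1]);x=np.cross(y,z)
    D=np.stack([x,y,z],1); print(zj,np.degrees(R.from_matrix(D@M.T).as_rotvec())/10, np.degrees(R.from_matrix(D@M.T).magnitude()))
```

```text
[[-0.9302 -0.0006  0.3671]
 [-0.3671  0.0014 -0.9302]
 [ 0.0001 -1.     -0.0015]] [ 0.2476 -0.6275  0.2297]
cam pos tool frame [-0.0686 -0.154  -0.0004] axes in tool [[-0.0004  0.9677  0.2522]
 [-0.0001 -0.2522  0.9677]
 [ 1.      0.0004  0.0002]]
1 [ 0.0028 -0.0119 15.8463] 158.4625580737467
-1 [-0.0085 -0.002  -2.1537] 21.537619606307803
```

```bash
python3 -m creep '[[[5,9.4,0,0,0,-1,40],[5,9.4,0,0,0,-2.15,40],[5,9.4,0,0,0,-2.15,40],[5,9.4,0,0,0,-2.15,40],[5,9.4,0,0,0,-2.15,40],[5,9.4,0,0,0,-2.15,40],[5,9.4,0,0,0,-2.15,40],[5.6,16.9,0,0,0,-2.15,40],[5.6,16.9,0,0,0,-2.15,40],[5.6,16.9,0,0,0,-2.15,40]]]' 25
```

```text
time_s: 1.4
tcp_pos: [0.4625, -0.063, 0.2306]
eef_rot: [0.0, -0.707, 0.707, -0.0]
force: [1.3, -0.2, 0.0]
opening: 0.0397
```

```bash
cat > snap.py <<'E'
import sys,pickle
from h import *
n=sys.argv[1]; which=sys.argv[2] if len(sys.argv)>2 else "wrist"
c=r.get_calibration(which); im=r.camera(which); pickle.dump(c,open(f"pics/{n}.pkl","wb")); cv2.imwrite(f"pics/{n}.png",im[:,:,::-1])
o=r.get_obs(); print(o["time_s"],o["tcp_pos"],o["force"],o["qd"].round(2))
E
python3 snap.py w1
```

```text
1.45 [ 0.46293459 -0.05324119  0.23090132] [-0.36710471  7.3174569   0.19393514] [ 0.04  0.01  0.02 -0.01  0.    0.01  0.2 ]
```

View pics/w1.png

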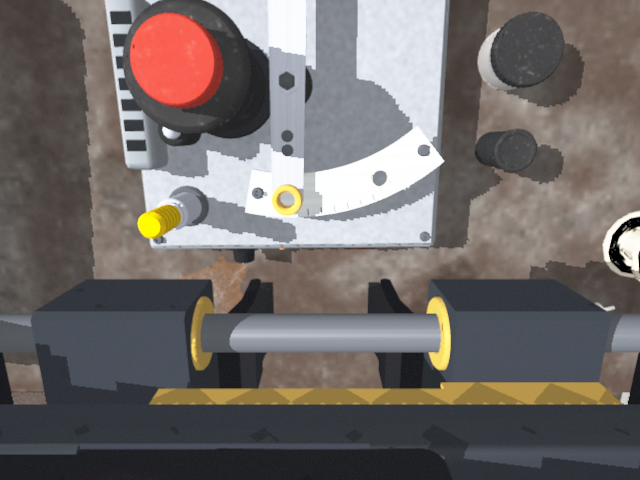

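The wrist view shows the pin top at (152,225), the eye at (287,200), the lock hole at (379,178) and the cap at (176,60).

Run:
```python
from h import *
import pickle
c=pickle.load(open("pics/w1.pkl","rb"))
for n,u,v,z in [("eye",287,200,.089),("hole",379.5,178,.073),("cap",176,60,.166),("pintop",152,225,.127),("rest",191,208,.086),("s4",158,240,.046),("s3",425,237,.046)]: print(n,atz("w",u,v,z,c).round(4))
```

```text
eye [ 0.4861 -0.0387  0.089 ]
hole [ 0.5004 -0.1074  0.073 ]
cap [0.5672 0.0085 0.166 ]
pintop [0.4757 0.0451 0.127 ]
rest [0.4797 0.0323 0.086 ]
s4 [0.4453 0.0752 0.046 ]
s3 [ 0.4481 -0.1517  0.046 ]
```

```bash
python3 -m creep '[[[0.28,1.5,0,0,0,0,40],[0.28,2.45,0,0,0,0,40],[0.28,2.45,0,0,0,0,40],[0.28,2.45,0,0,0,0,40]]]'; python3 snap.py w2
```

```text
time_s: 1.95
tcp_pos: [0.4738, 0.0319, 0.2304]
eef_rot: [0.0, -0.707, 0.707, 0.0]
force: [0.6, -1.1, -0.6]
opening: 0.0402
2.0 [0.47383922 0.03141014 0.23036415] [-0.22861396 -0.507063    0.18445443] [ 0.01 -0.    0.   -0.   -0.   -0.   -0.  ]
```

View pics/w2.png

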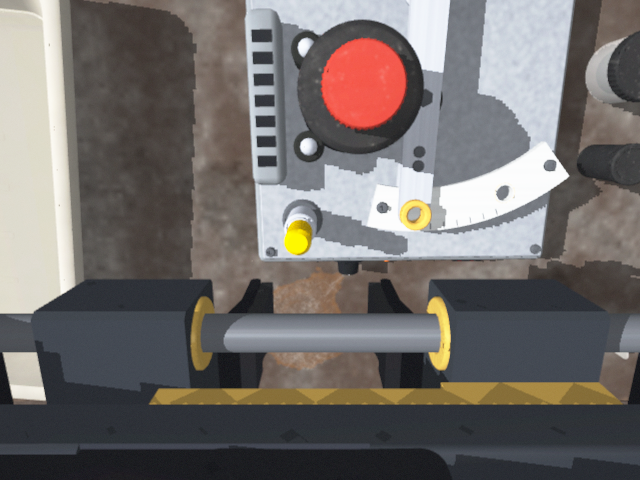

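The pin top is now at (297,242), the eye at (416,214), the hole at (503,192) and the cap at (363,83).

Run:
```python
from h import *
import pickle
c=pickle.load(open("pics/w2.pkl","rb"))
for n,u,v,z in [("eye",416,214,.089),("hole",503,192,.073),("cap",363,83,.166),("pintop",297,242,.127),("rest",302,218,.086)]: print(n,atz("w",u,v,z,c).round(4))
```

```text
eye [ 0.4871 -0.0378  0.089 ]
hole [ 0.501  -0.1067  0.073 ]
cap [0.5678 0.0109 0.166 ]
pintop [0.4758 0.0472 0.127 ]
rest [0.4835 0.0456 0.086 ]
```

```bash
python3 -m creep '[[[0.03,0.4,0,0,0,0,40],[0.03,0.4,-1.5,0,0,0,40],[0.03,0.4,-2.6,0,0,0,40],[0.03,0.4,-3.2,0,0,0,40],[0.03,0.4,-3.2,0,0,0,40],[0.03,0.4,-3.2,0,0,0,40],[0.03,0.4,-3.2,0,0,0,10],[0.03,0.4,-3.2,0,0,0,10],[0.03,0.4,-3.2,0,0,0,10],[0.03,0.4,-3.2,0,0,0,10]]]' 25; python3 snap.py w3
```

```text
time_s: 3.25
tcp_pos: [0.4755, 0.0485, 0.103]
eef_rot: [-0.0, -0.707, 0.707, -0.0]
force: [-0.8, -1.4, 3.0]
opening: 0.0175
3.3 [0.47546226 0.0484616  0.10302262] [-0.29592294 -0.93805167  4.24315862] [ 0.  0. -0.  0. -0.  0. -0.]
```

View pics/w3.png

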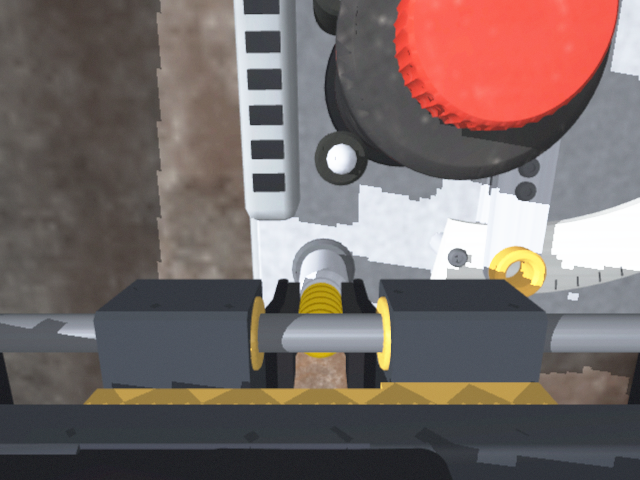

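```bash
python3 -m creep '[[[0,0,0.8,0,0,0,10],[0,0,1.5,0,0,0,10],[0,0,1.5,0,0,0,10],[0.27,-1.3,1.5,0,0,0,10],[0.27,-2.12,1.5,0,0,0,10],[0.27,-2.12,1.5,0,0,0,10],[0.27,-2.12,1.5,0,0,0,10]]]'; python3 snap.py w4; python3 snap.py t4 top; python3 snap.py s4 scene
python3 - <<'E'
from h import *
import pickle
c=pickle.load(open("pics/w4.pkl","rb")); p=r.get_obs()["tcp_pos"]
print(proj("w",p+[0,0,.010-.06],c),proj("w",[.4865,-.038,.089],c))
a=cv2.imread("pics/t4.png")[200:320,345:505];b=cv2.imread("pics/s4.png")[180:300,295:455]
cv2.imwrite("pics/t4z.png",cv2.resize(a,None,fx=5,fy=5,interpolation=cv2.INTER_CUBIC));cv2.imwrite("pics/s4z.png",cv2.resize(b,None,fx=5,fy=5,interpolation=cv2.INTER_CUBIC))
E
```

```text
time_s: 4.18
tcp_pos: [0.4853, -0.0349, 0.1617]
eef_rot: [-0.001, 0.707, -0.707, -0.0]
force: [-0.3, 1.1, -1.2]
opening: 0.017
4.225 [ 0.48543073 -0.0345022   0.16188638] [ 0.60135507  0.56182811 -1.69644331] [-0.01 -0.   -0.   -0.01  0.    0.    0.  ]
4.275 [ 0.48558561 -0.03436704  0.16208122] [-0.1553012  -0.169386   -0.83899849] [-0. -0.  0. -0.  0.  0. -0.]
4.325 [ 0.48571914 -0.03443207  0.16224967] [ 0.14959461  0.31215205 -0.37607521] [-0. -0.  0. -0.  0.  0.  0.]
[319.96156517 270.7225423 ] [326.22366709 256.54781027]
```

View pics/w4.png

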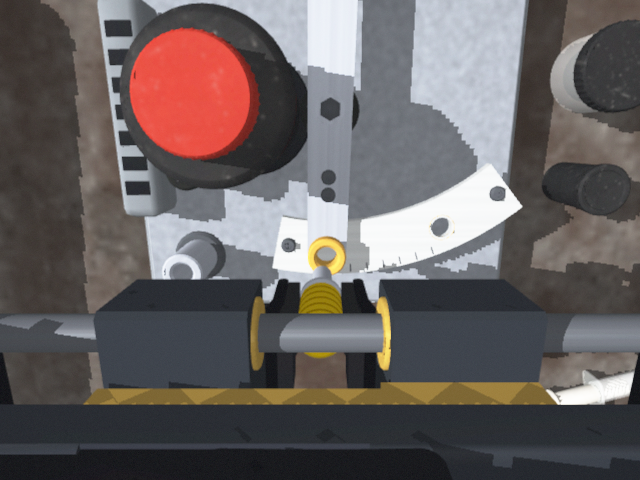

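View pics/s4z.png

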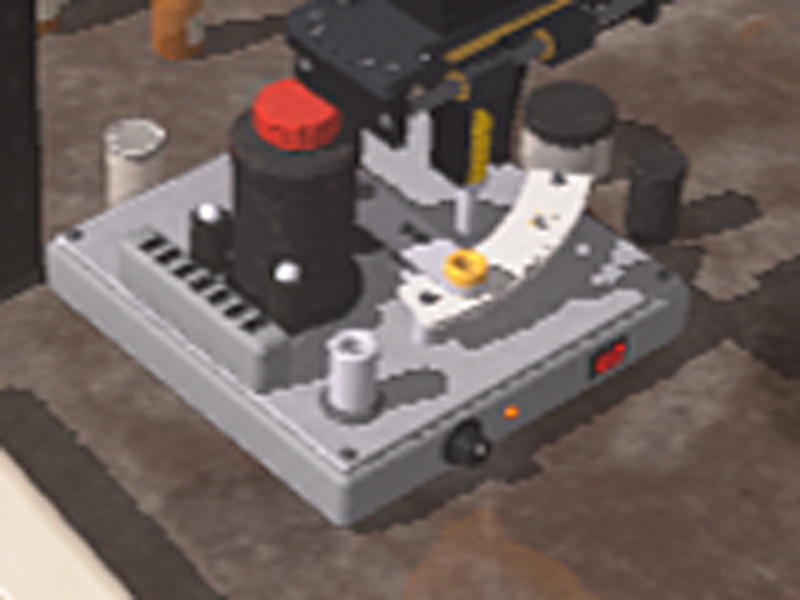

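Run:
```python
import cv2
a=cv2.imread("pics/w4.png")[225:325,255:395];cv2.imwrite("pics/w4z.png",cv2.resize(a,None,fx=5,fy=5,interpolation=cv2.INTER_CUBIC))
```

```text
(no output)
```

View pics/w4z.png

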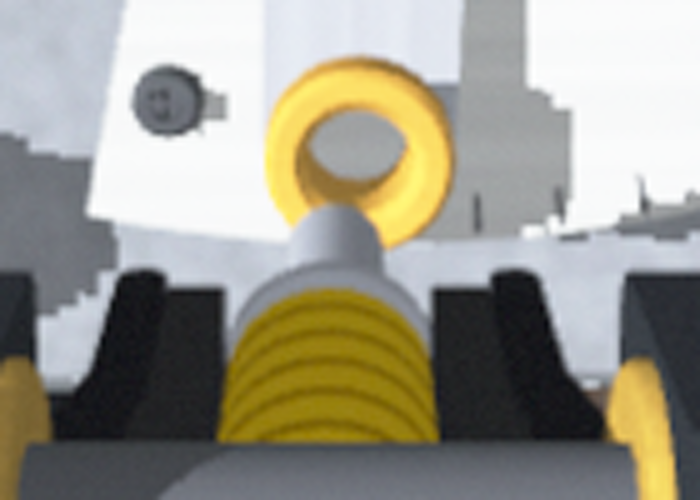

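View pics/t4z.png

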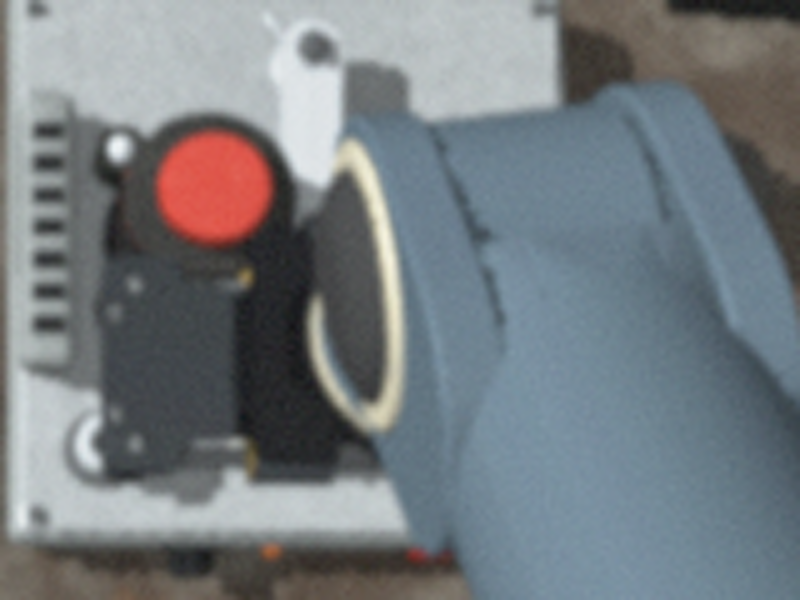

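Run:
```python
from h import *
import pickle
c=pickle.load(open("pics/w4.pkl","rb")); p=r.get_obs()["tcp_pos"]
print("eye",atz("w",326.4,254.6,.089,c),"rest",atz("w",181,267,.086,c),"hole",atz("w",440,227,.073,c))
for z,rr in ((.109,.0035),(.115,.005)): print("tip",atz("w",321.8,265.6,z,c)-[rr,0,0])
print("R eye", (lambda a:a)(atz("scene",295+466/5-.4,180+264/5-.4,.089)), "tip",atz("scene",295+463/5-.4,180+230/5-.4,.109))
```

```text
eye [ 0.48766785 -0.03809493  0.089     ] rest [0.4790277  0.04721064 0.086     ] hole [ 0.50049901 -0.10690875  0.073     ]
tip [ 0.48397484 -0.03539467  0.109     ]
tip [ 0.48440844 -0.03537229  0.115     ]
R eye [ 0.4837     -0.03506715  0.089     ] tip [ 0.48765662 -0.03494843  0.109     ]
```

```bash
python3 -m creep '[[[0.0,-0.06,0,0,0,0,10],[0.0,-0.06,-0.35,0,0,0,10],[0.0,-0.06,-0.35,0,0,0,10]]]'; python3 snap.py w5; python3 snap.py s5 scene
python3 - <<'E'
from h import *
a=cv2.imread("pics/w5.png")[225:325,255:395];cv2.imwrite("pics/w5z.png",cv2.resize(a,None,fx=5,fy=5,interpolation=cv2.INTER_CUBIC))
b=cv2.imread("pics/s5.png")[200:260,345:425];cv2.imwrite("pics/s5z.png",cv2.resize(b,None,fx=8,fy=8,interpolation=cv2.INTER_CUBIC))
S=lambda x,y:(295+x/5-.4,180+y/5-.4)
print(atz("scene",*S(353,346),.086),atz("scene",*S(466,264),.089))
E
```

```text
time_s: 4.7
tcp_pos: [0.4847, -0.0381, 0.1471]
eef_rot: [-0.001, 0.707, -0.707, -0.001]
force: [0.2, 0.7, -1.1]
opening: 0.0169
4.75 [ 0.48522015 -0.0381014   0.14765467] [-0.60536601 -0.28564792 -1.0809602 ] [ 0.   -0.01 -0.   -0.02 -0.    0.   -0.  ]
4.8 [ 0.48565797 -0.03808844  0.14810807] [ 0.84893051 -0.96113184  0.10942404] [ 0.   -0.01 -0.   -0.01  0.   -0.   -0.  ]
[0.47301914 0.05097716 0.086     ] [ 0.4837     -0.03506715  0.089     ]
```

View pics/w5z.png

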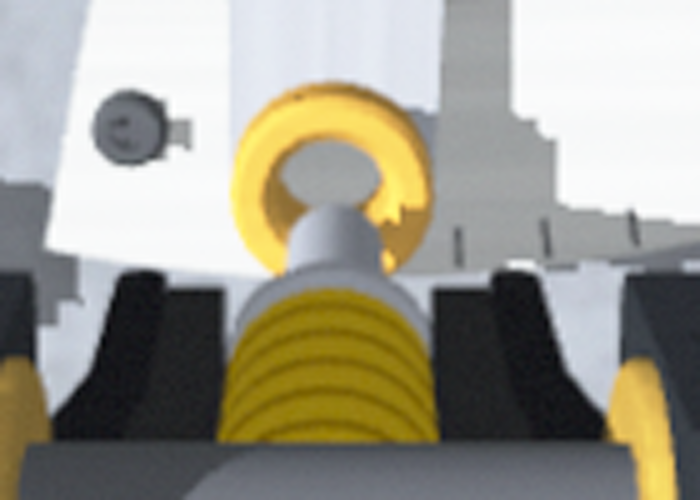

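View pics/s5z.png

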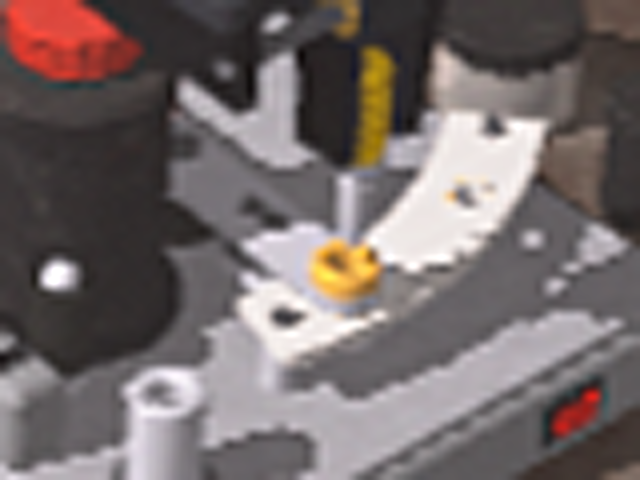

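Run:
```python
from h import *
import pickle
c=pickle.load(open("pics/w5.pkl","rb"))
print("eye",atz("w",321,260.6,.089,c))
for z,rr in ((.095,.0035),(.101,.005)): print("tip",atz("w",321.8,265.6,z,c)-[rr,0,0])
e=np.array([.4858,-.038,.089]); o=proj("scene",e)
for d in ([0,0,.006],[.003,0,.006],[-.003,0,.006],[0,.003,.006],[0,-.003,.006]): print(d,(proj("scene",e+d)-o)*8)
```

```text
eye [ 0.48790135 -0.03818753  0.089     ]
tip [ 0.483512   -0.03860076  0.095     ]
tip [ 0.48395559 -0.0385755   0.101     ]
[0, 0, 0.006] [  1.15457867 -14.46216802]
[0.003, 0, 0.006] [ -5.15723728 -19.03588658]
[-0.003, 0, 0.006] [ 7.48148377 -9.87751544]
[0, 0.003, 0.006] [ -5.74113492 -10.85375559]
[0, -0.003, 0.006] [  8.03806315 -18.06418116]
```

```bash
python3 -m creep '[[[0.02,0,-0.15,0,0,0,10],[0.02,0,-0.25,0,0,0,10],[0.02,0,-0.3,0,0,0,10],[0.02,0,-0.3,0,0,0,10]]]'; python3 snap.py w6; python3 snap.py s6 scene
python3 - <<'E'
from h import *
a=cv2.imread("pics/w6.png")[225:325,255:395];cv2.imwrite("pics/w6z.png",cv2.resize(a,None,fx=5,fy=5,interpolation=cv2.INTER_CUBIC))
b=cv2.imread("pics/s6.png")[200:260,345:425];cv2.imwrite("pics/s6z.png",cv2.resize(b,None,fx=8,fy=8,interpolation=cv2.INTER_CUBIC))
E
```

```text
time_s: 5.3
tcp_pos: [0.4867, -0.0382, 0.1364]
eef_rot: [0.0, -0.707, 0.707, -0.0]
force: [-0.5, -0.4, -1.0]
opening: 0.0175
5.35 [ 0.48673829 -0.03817454  0.1365357 ] [-0.36711418 -0.12676895 -0.31853105] [ 0. -0.  0. -0. -0.  0. -0.]
5.4 [ 0.48683705 -0.03818379  0.13665263] [0.13834232 0.09956492 0.66001164] [-0. -0. -0. -0. -0. -0. -0.]
```

View pics/w6z.png

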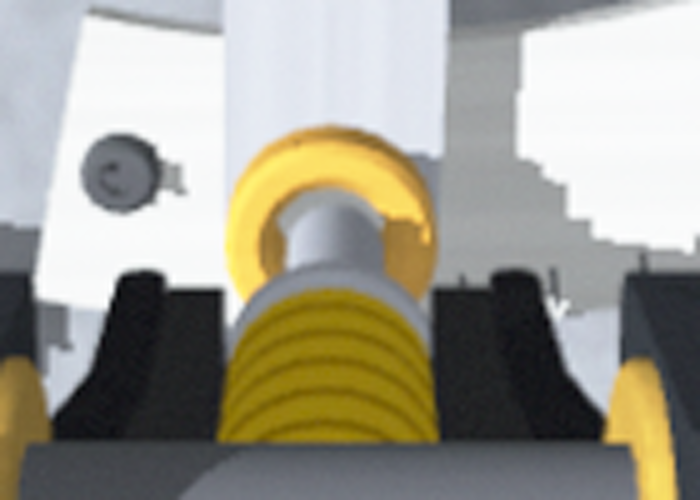

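View pics/s6z.png

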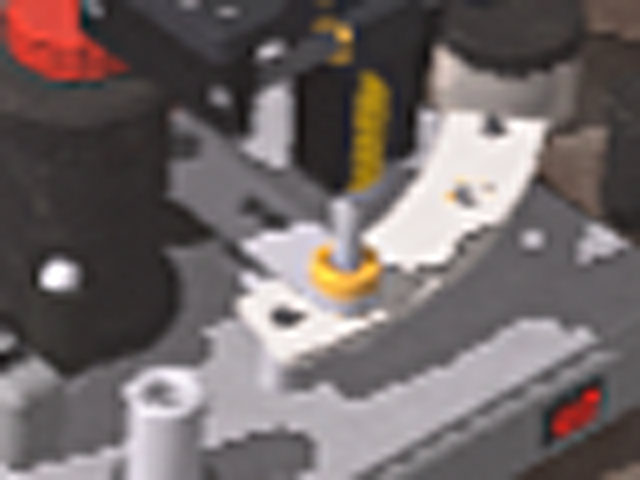

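```bash
python3 -m creep '[[[0,0,-0.1,0,0,0,10],[0,0,-0.19,0,0,0,10],[0,0,-0.19,0,0,0,10],[0,0,-0.19,0,0,0,10]]]' 35; python3 snap.py s7 scene
python3 - <<'E'
from h import *
b=cv2.imread("pics/s7.png")[200:260,345:425];cv2.imwrite("pics/s7z.png",cv2.resize(b,None,fx=8,fy=8,interpolation=cv2.INTER_CUBIC))
P=np.array([.6457,-.0425])
for e in ([.4865,-.038],): 
  for a in np.arange(0,.47,.06): 
    c,s=np.cos(a),np.sin(a); v=np.array(e)-P; w=np.array([c*v[0]-s*v[1],s*v[0]+c*v[1]]); print(round(a,2),(P+w).round(4),((w-v)/.04).round(2))
E
```

```text
time_s: 5.9
tcp_pos: [0.4868, -0.0382, 0.1289]
eef_rot: [0.0, -0.707, 0.707, -0.0]
force: [0.2, 0.5, -0.1]
opening: 0.0173
5.95 [ 0.48683875 -0.03816479  0.12902109] [-0.7264382  -0.03157022  0.0071805 ] [ 0. -0.  0. -0. -0. -0. -0.]
0.0 [ 0.4865 -0.038 ] [0. 0.]
0.06 [ 0.4865 -0.0476] [ 0.   -0.24]
0.12 [ 0.4871 -0.0571] [ 0.02 -0.48]
0.18 [ 0.4883 -0.0666] [ 0.04 -0.71]
0.24 [ 0.49  -0.076] [ 0.09 -0.95]
0.3 [ 0.4923 -0.0852] [ 0.14 -1.18]
0.36 [ 0.4951 -0.0944] [ 0.22 -1.41]
0.42 [ 0.4985 -0.1033] [ 0.3  -1.63]
```

View pics/s7z.png

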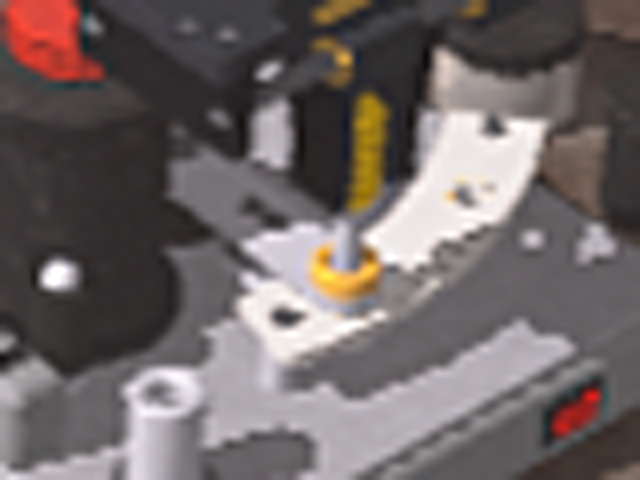

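```bash
python3 -m creep '[[[0,-0.24,0,0,0,0,10],[0.02,-0.48,0,0,0,0,10],[0.04,-0.71,0,0,0,0,10],[0.09,-0.95,0,0,0,0,10],[0.14,-1.18,0,0,0,0,10],[0.21,-1.4,0,0,0,0,10],[0.21,-1.4,0,0,0,0,10]]]' 40; python3 snap.py w8;python3 snap.py s8 scene
python3 - <<'E'
from h import *
b=cv2.imread("pics/s8.png")[190:260,345:435];cv2.imwrite("pics/s8z.png",cv2.resize(b,None,fx=8,fy=8,interpolation=cv2.INTER_CUBIC))
E
```

```text
time_s: 6.82
tcp_pos: [0.4953, -0.0947, 0.1289]
eef_rot: [0.0, 0.707, -0.707, -0.0]
force: [0.8, 5.2, 0.3]
opening: 0.0169
6.875 [ 0.4951442  -0.09416348  0.12894766] [0.96206431 5.46455944 1.04907299] [-0.01 -0.   -0.01  0.01  0.    0.   -0.  ]
6.925 [ 0.4950555  -0.09386034  0.12897921] [ 0.6942097   5.00154063 -0.55261447] [-0.   -0.   -0.01  0.    0.   -0.    0.  ]
```

View pics/w8.png

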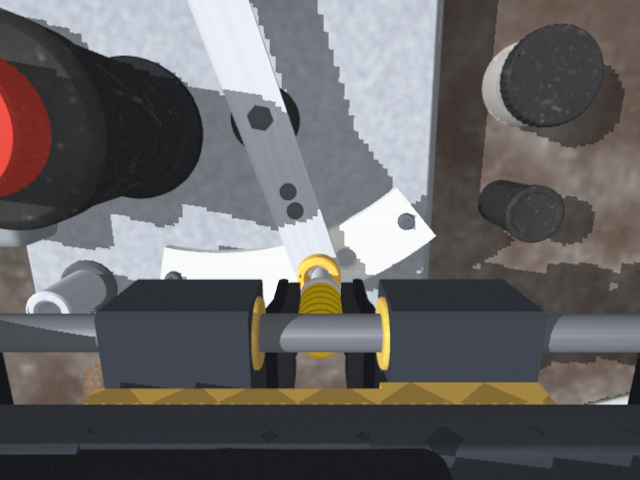

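View pics/s8z.png

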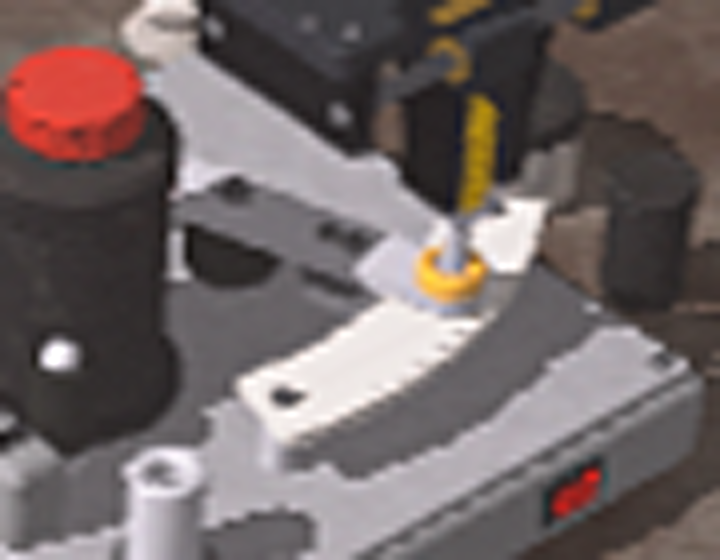

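Run:
```python
from h import *
import pickle
a=cv2.imread("pics/w8.png")[225:325,255:395];cv2.imwrite("pics/w8z.png",cv2.resize(a,None,fx=5,fy=5,interpolation=cv2.INTER_CUBIC))
c=pickle.load(open("pics/w8.pkl","rb"))
print(atz("w",347,256.5,.073,c),atz("w",320,270,.089,c))
```

```text
[ 0.50162797 -0.1086453   0.073     ] [ 0.49937776 -0.09426535  0.089     ]
```

View pics/w8z.png

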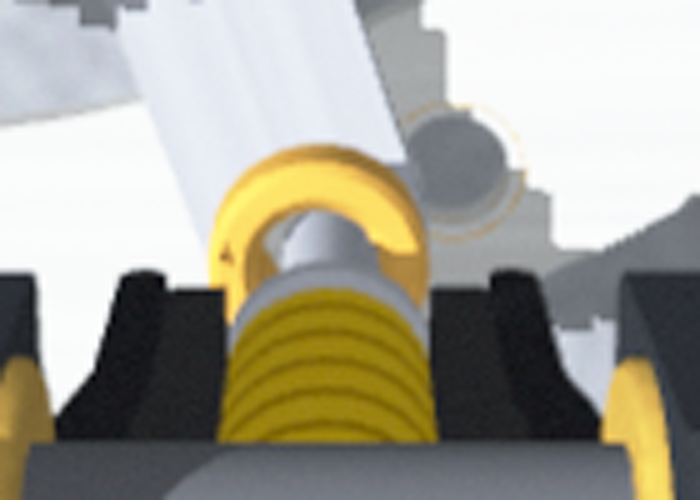

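```bash
python3 -m creep '[[[0.07,-0.18,0,0,0,0,10],[0.14,-0.34,0,0,0,0,10],[0.14,-0.34,0,0,0,0,10],[0.14,-0.34,-0.06,0,0,0,10],[0.14,-0.34,-0.12,0,0,0,10],[0.14,-0.34,-0.12,0,0,0,10]]]' 40; python3 snap.py w9;python3 snap.py s9 scene
python3 - <<'E'
from h import *
a=cv2.imread("pics/w9.png")[225:325,255:395];cv2.imwrite("pics/w9z.png",cv2.resize(a,None,fx=5,fy=5,interpolation=cv2.INTER_CUBIC))
b=cv2.imread("pics/s9.png")[190:260,345:435];cv2.imwrite("pics/s9z.png",cv2.resize(b,None,fx=8,fy=8,interpolation=cv2.INTER_CUBIC))
E
```

```text
time_s: 7.68
tcp_pos: [0.5001, -0.1068, 0.124]
eef_rot: [-0.001, 0.707, -0.707, 0.0]
force: [-0.4, 5.3, 0.1]
opening: 0.0169
7.725 [ 0.50013594 -0.10679571  0.12403116] [0.85033818 5.79858165 0.86782993] [ 0.  0. -0.  0.  0. -0. -0.]
7.775 [ 0.50011759 -0.10678852  0.12402263] [0.3789234  4.48931749 0.626606  ] [-0. -0.  0.  0. -0.  0. -0.]
```

View pics/w9z.png

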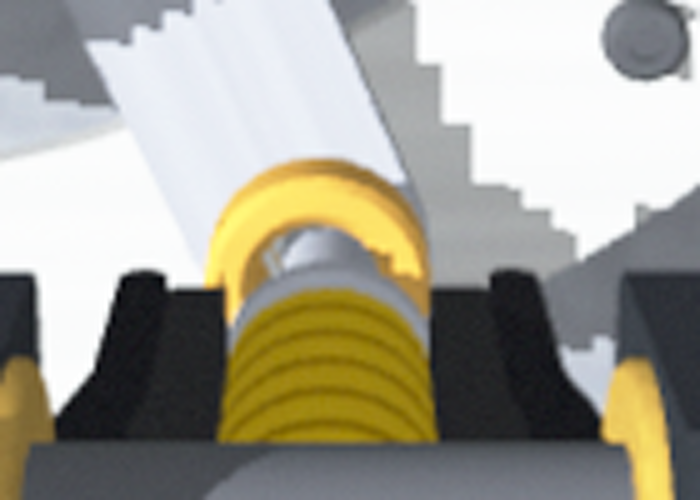

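View pics/s9z.png

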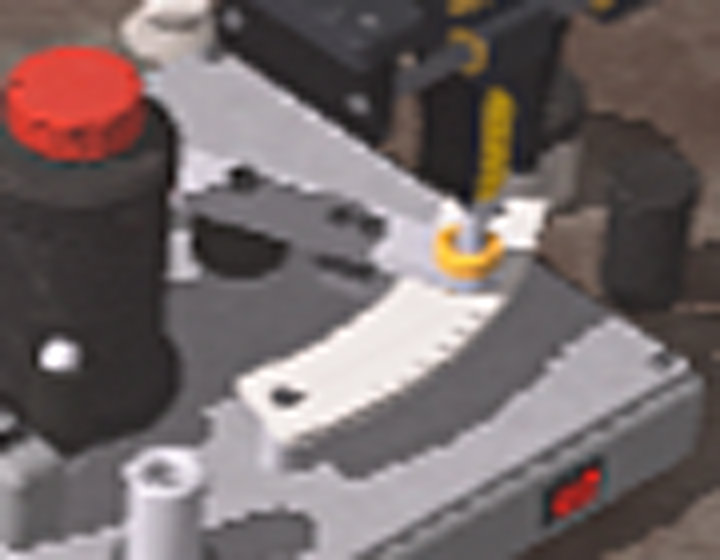

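```bash
python3 -m creep '[[[0,0,-0.06,0,0,0,10],[0,0,-0.12,0,0,0,10],[0,0,-0.12,0,0,0,10]]]'; python3 -c "
from h import *
o=r.get_obs();print(o['tcp_pos'],o['force'],o['wrist_torque'])"
```

```text
time_s: 8.15
tcp_pos: [0.5002, -0.107, 0.1192]
eef_rot: [-0.001, 0.707, -0.707, 0.0]
force: [-0.3, 5.9, 0.1]
opening: 0.017
[ 0.50021069 -0.10696188  0.11924717] [-0.26385123  5.91462536  0.07383895] [ 1.37677066 -0.05249575 -0.03530234]
```

```bash
python3 -m creep '[[[0,0,-0.1,0,0,0,10],[0,0,-0.2,0,0,0,10],[0,0,-0.28,0,0,0,10],[0,0,-0.33,0,0,0,10],[0,0,-0.33,0,0,0,10]]]'; python3 -c "
from h import *
o=r.get_obs();print(o['tcp_pos'],o['force'],o['wrist_torque'])"
```

```text
time_s: 8.78
tcp_pos: [0.5003, -0.1072, 0.1061]
eef_rot: [-0.001, 0.707, -0.707, 0.0]
force: [0.2, 5.0, 0.4]
opening: 0.0169
[ 0.50029116 -0.10719261  0.10605351] [0.20584495 4.97623258 0.42775097] [1.28033509 0.02270637 0.02872271]
```

Through both. A slightly lower press to seat the collar, then a look.

```bash
python3 -m creep '[[[0,0,-0.03,0,0,0,10],[0,0,-0.05,0,0,0,10],[0,0,-0.05,0,0,0,10]]]'; python3 snap.py w10;python3 snap.py s10 scene
python3 - <<'E'
from h import *
a=cv2.imread("pics/w10.png")[225:325,255:395];cv2.imwrite("pics/w10z.png",cv2.resize(a,None,fx=5,fy=5,interpolation=cv2.INTER_CUBIC))
b=cv2.imread("pics/s10.png")[190:260,345:435];cv2.imwrite("pics/s10z.png",cv2.resize(b,None,fx=8,fy=8,interpolation=cv2.INTER_CUBIC))
E
```

```text
time_s: 9.15
tcp_pos: [0.5008, -0.108, 0.1058]
eef_rot: [0.0, -0.707, 0.708, -0.0]
force: [-3.8, 4.1, 12.9]
opening: 0.0171
9.2 [ 0.50075179 -0.10798144  0.10578429] [-3.64659385  3.60974399 11.49108752] [-0. -0. -0. -0. -0.  0. -0.]
9.25 [ 0.50074826 -0.10799522  0.10578138] [-3.42261763  3.86546278 13.31607858] [ 0. -0.  0. -0. -0.  0. -0.]
```

View pics/w10z.png

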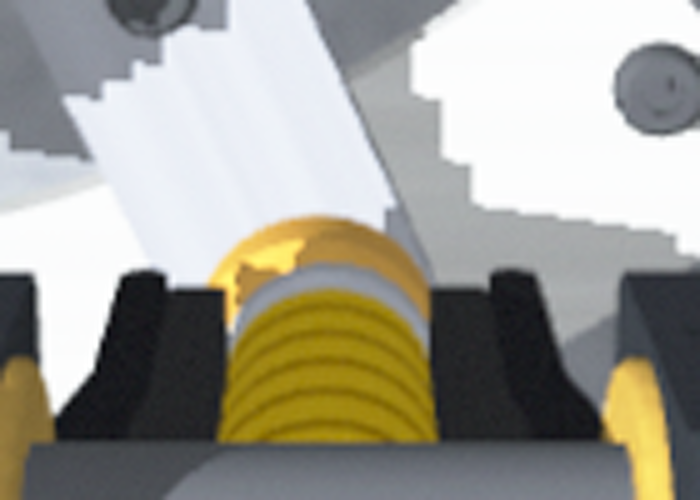

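View pics/s10z.png

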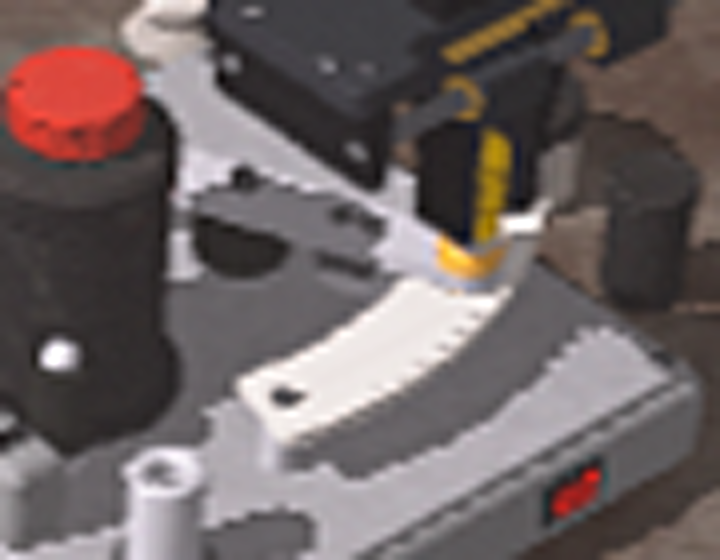

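```bash
python3 -m creep '[[[0,0,0.05,0,0,0,10],[0,0,0.05,0,0,0,40],[0,0,0.05,0,0,0,40],[0,0,0.05,0,0,0,40],[0,0,0.6,0,0,0,40],[0,0,1.6,0,0,0,40],[0,0,2.6,0,0,0,60],[0,0,3,0,0,0,70],[0,0,3,0,0,0,70]]]'; python3 snap.py w11;python3 snap.py s11 scene
python3 - <<'E'
from h import *
b=cv2.imread("pics/s11.png")[190:260,345:435];cv2.imwrite("pics/s11z.png",cv2.resize(b,None,fx=8,fy=8,interpolation=cv2.INTER_CUBIC))
E
```

```text
time_s: 10.38
tcp_pos: [0.501, -0.1083, 0.2246]
eef_rot: [-0.001, -0.707, 0.707, -0.001]
force: [-0.1, 0.3, -0.2]
opening: 0.0621
10.425 [ 0.50018452 -0.10806992  0.2234317 ] [-1.20401605 -0.33313202 -0.71390139] [-0.    0.02  0.    0.02 -0.    0.   -0.  ]
10.475 [ 0.49976475 -0.10792845  0.22275734] [ 0.07076956 -0.10509295  0.44233557] [-0.    0.01 -0.    0.01  0.    0.    0.  ]
```

View pics/w11.png

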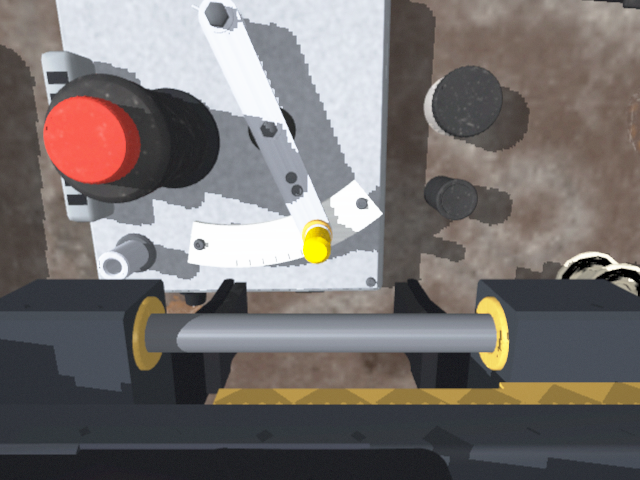

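View pics/s11z.png

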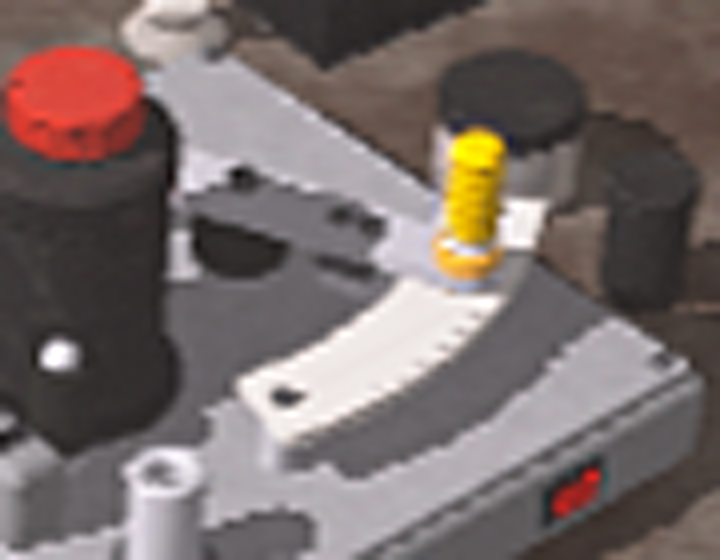

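```bash
python3 -m creep '[[[0.8,1.4,0,0,0,0,80],[1.69,2.94,0,0,0,0,80],[1.69,2.94,0,0,0,0,80],[1.69,2.94,0,0,0,0,80],[1.69,2.94,-0.8,0,0,0,80],[1.69,2.94,-0.8,0,0,0,80]]]'; python3 snap.py w12
```

```text
time_s: 11.22
tcp_pos: [0.5656, 0.0071, 0.1894]
eef_rot: [0.002, -0.707, 0.708, 0.003]
force: [0.2, 0.0, 0.1]
opening: 0.0799
11.275 [0.56693903 0.0076505  0.19106177] [0.85591819 0.55791347 0.15271929] [-0.   -0.02 -0.01 -0.04 -0.   -0.   -0.  ]
```

View pics/w12.png

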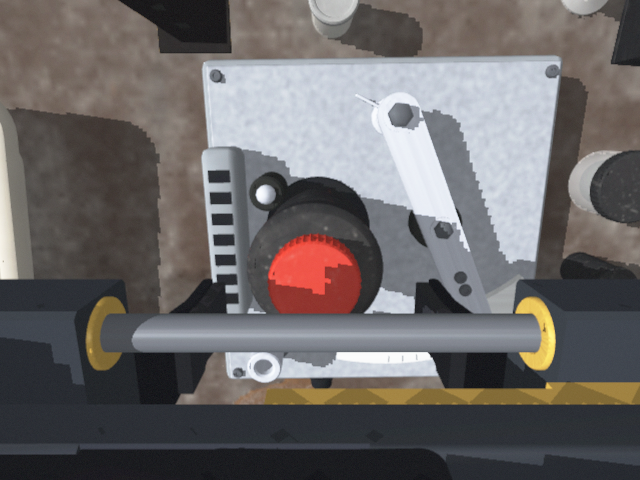

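```bash
python3 -c "
from h import *
import pickle
c=pickle.load(open('pics/w12.pkl','rb'));print(atz('w',315,279,.166,c))"
python3 -m creep '[[[0.02,0.05,-0.4,0,0,0,80],[0.02,0.05,-0.75,0,0,0,80],[0.02,0.05,-0.75,0,0,0,80],[0.02,0.05,-0.75,0,0,0,80]]]'; python3 snap.py s13 scene
python3 - <<'E'
from h import *
b=cv2.imread("pics/s13.png")[170:260,325:445];cv2.imwrite("pics/s13z.png",cv2.resize(b,None,fx=6,fy=6,interpolation=cv2.INTER_CUBIC))
E
```

```text
[0.57064539 0.00974272 0.166     ]
time_s: 11.78
tcp_pos: [0.5693, 0.0119, 0.1623]
eef_rot: [0.0, -0.707, 0.707, -0.0]
force: [-0.2, 0.7, 0.6]
opening: 0.0801
11.825 [0.56948937 0.01190785 0.16253633] [-0.21658249  0.23354139  0.02965996] [-0. -0. -0. -0.  0. -0. -0.]
```

View pics/s13z.png

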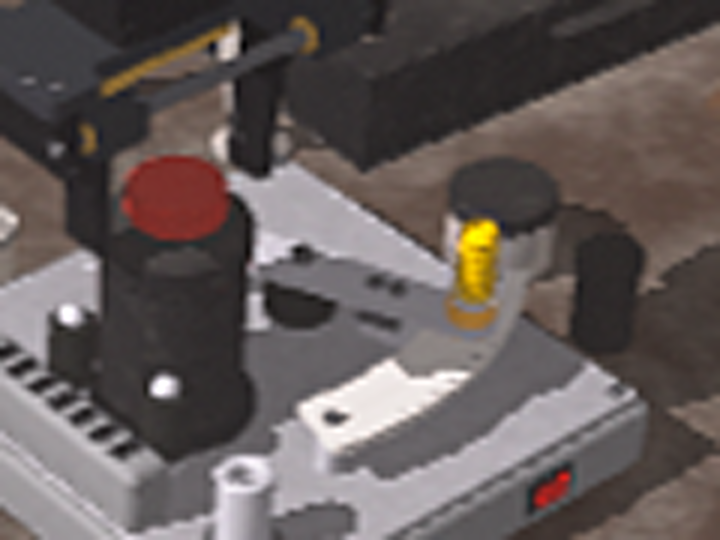

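```bash
python3 -m creep '[[[-0.03,-0.05,-0.05,0,0,0,60],[-0.03,-0.05,-0.05,0,0,0,30],[-0.03,-0.05,-0.05,0,0,0,30],[-0.03,-0.05,-0.05,0,0,0,30],[-0.03,-0.05,-0.05,0,0,0,30],[-0.03,-0.05,-0.05,0,0,0,30]]]' 40
```

```text
time_s: 12.58
tcp_pos: [0.568, 0.0099, 0.1602]
eef_rot: [0.0, -0.707, 0.707, -0.0]
force: [0.7, 0.2, -0.1]
opening: 0.043
```

```bash
python3 -m creep '[[[0,0,0.3,0,0,0,30],[0,0,0.7,0,0,0,30],[0,0,1.2,0,0,0,30],[0,0,1.7,0,0,0,30],[0,0,1.7,0,0,0,30],[0,0,1.7,0,0,0,30]]]'; python3 snap.py s14 scene; python3 snap.py t14 top
python3 - <<'E'
from h import *
b=cv2.imread("pics/s14.png")[130:260,305:445];cv2.imwrite("pics/s14z.png",cv2.resize(b,None,fx=4,fy=4,interpolation=cv2.INTER_CUBIC))
E
```

```text
time_s: 13.32
tcp_pos: [0.5674, 0.0098, 0.2278]
eef_rot: [0.001, -0.707, 0.707, 0.0]
force: [-0.6, 0.2, -4.5]
opening: 0.0427
13.375 [0.56720999 0.00969842 0.22738461] [-0.57149121  0.5115504  -3.8156467 ] [-0.    0.01  0.    0.   -0.   -0.    0.  ]
13.425 [0.56719299 0.00969008 0.22720721] [ 0.83183874  0.1136652  -3.85600444] [-0.  0. -0. -0.  0. -0. -0.]
```

View pics/s14z.png

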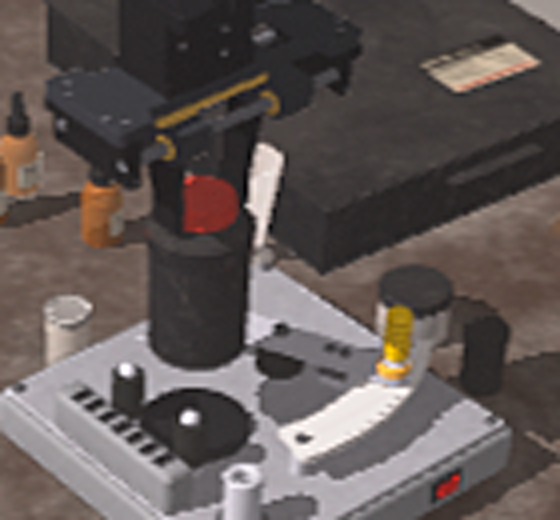

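View pics/t14.png

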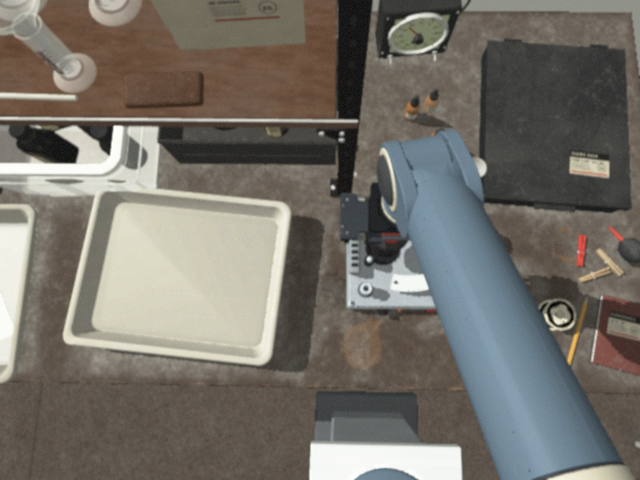

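Run:
```python
from h import *
for u,v,z in [(98,190,.07),(291,203,.07),(268,362,.07),(66,342,.07),(122,205,.005),(254,214,.005),(243,336,.012),(92,325,.012)]: print(atz("top",u,v,z).round(3))
print("post",atz("top",350,195,0), "shelf", [atz("top",350,124,z)[0].round(3) for z in (.2,.3,.4)])
# scene: shelf front edge
print([ (z,atz("scene",298,112,z).round(3)) for z in (.2,.25,.3,.35,.4)])
print("post scene",atz("scene",290,240,0))
```

```text
[0.685 0.641 0.07 ]
[0.66  0.209 0.07 ]
[0.321 0.245 0.07 ]
[0.354 0.67  0.07 ]
[0.669 0.616 0.005]
[0.651 0.302 0.005]
[0.371 0.311 0.012]
[0.39  0.65  0.012]
post [0.70098082 0.07764104 0.        ] shelf [np.float64(0.786), np.float64(0.738), np.float64(0.69)]
[(0.2, array([ 0.985, -0.117,  0.2  ])), (0.25, array([ 0.908, -0.062,  0.25 ])), (0.3, array([ 0.83 , -0.008,  0.3  ])), (0.35, array([0.752, 0.047, 0.35 ])), (0.4, array([0.674, 0.101, 0.4  ]))]
post scene [0.7045085 0.1223649 0.       ]
```

View pics/s14.png

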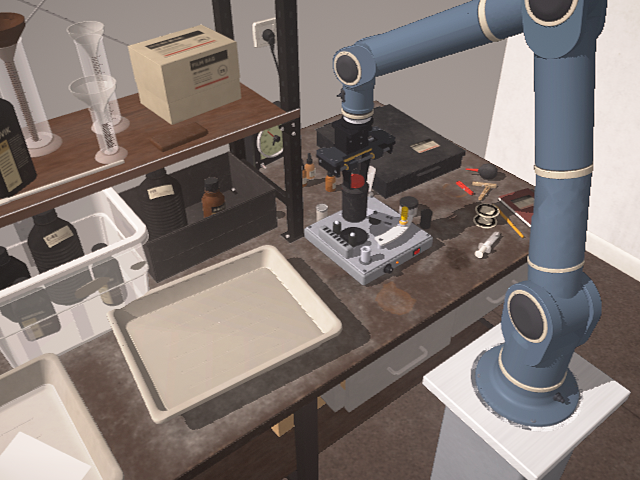

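```bash
python3 -c "
from h import *
print(r.get_obs()['joint_positions'].round(2))"
```

```text
[ 0.2   0.32 -0.37  1.78  0.13  1.06 -1.78]
```

```bash
python3 -m creep '[[[0,0.3,0,0,0,0,30],[-0.05,0.9,0,0,0,0.2,30],[-0.1,1.7,0,0,0,0.5,30],[-0.15,2.6,0,0,0,0.8,30],[-0.2,3.5,0,0,0,1.1,30],[-0.25,4.4,0,0,0,1.4,30],[-0.3,5.3,0,0,0,1.7,30],[-0.35,6.1,0,0,0,1.9,30],[-0.4,6.7,0,0,0,2.1,30],[-0.42,7,0,0,0,2.2,30]]]'; python3 -c "
from h import *
o=r.get_obs();print(o['joint_positions'].round(2),o['force'])"
```

```text
time_s: 14.68
tcp_pos: [0.5501, 0.2923, 0.2281]
eef_rot: [-0.137, 0.694, -0.694, 0.136]
force: [-0.6, -0.5, -3.4]
opening: 0.0427
[-0.17  0.44 -0.53  1.64  0.24  1.12 -1.94] [-0.55905302 -0.53137717 -3.37209294]
```

```bash
python3 -m creep '[[[0,0.6,0,0,0,0.2,30],[0,1.4,0,0,0,0.3,30],[0,2.2,0,0,0,0.3,30],[0,2.9,0,0,0,0.3,30],[0,3.2,0,0,0,0.3,30],[0,3.2,-0.4,0,0,0.3,30],[0,3.2,-1,0,0,0.3,30],[0,3.2,-1.6,0,0,0.3,30],[0,3.2,-1.9,0,0,0.3,30],[0,3.2,-1.9,0,0,0.3,30]]]'; python3 snap.py s15 scene; python3 snap.py w15
```

```text
time_s: 15.92
tcp_pos: [0.5511, 0.4162, 0.1508]
eef_rot: [0.154, -0.69, 0.691, -0.152]
force: [0.4, -0.4, -3.8]
opening: 0.0431
15.975 [0.55155492 0.41712991 0.15211618] [ 0.55600219  0.52688297 -3.31628107] [-0.   -0.02 -0.01 -0.02 -0.   -0.    0.  ]
16.025 [0.55174221 0.41773653 0.15289594] [ 1.03541713  0.63690536 -3.79383368] [-0.   -0.01 -0.01 -0.01 -0.   -0.   -0.  ]
```

View pics/s15.png

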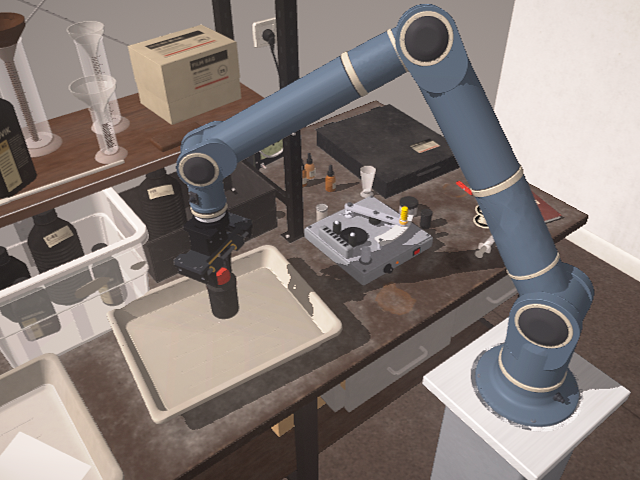

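View pics/w15.png

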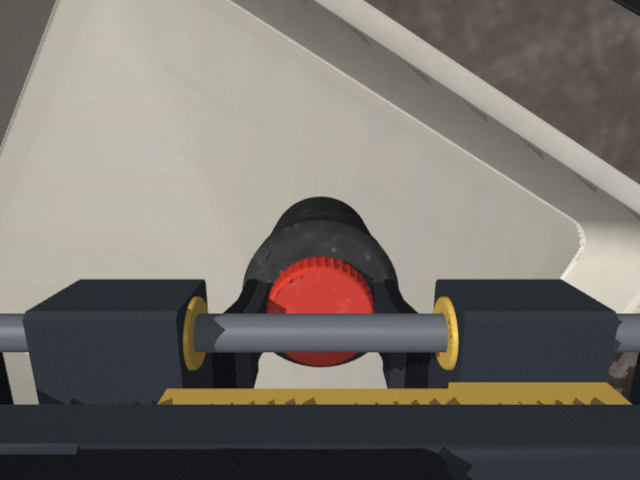

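```bash
python3 -m creep '[[[0,0,-0.3,0,0,0,30],[0,0,-0.6,0,0,0,30],[0,0,-0.75,0,0,0,30],[0,0,-0.8,0,0,0,30],[0,0,-0.85,0,0,0,30],[0,0,-0.85,0,0,0,30]]]'; python3 -c "
from h import *
o=r.get_obs();print(o['tcp_pos'],o['force'])"
```

```text
time_s: 16.77
tcp_pos: [0.5512, 0.4179, 0.1183]
eef_rot: [-0.153, 0.69, -0.69, 0.153]
force: [-1.0, 0.5, -3.3]
opening: 0.0433
[0.55119002 0.41791826 0.11829774] [-1.00226811  0.54087757 -3.26412863]
```

```bash
python3 -m creep '[[[0,0,-0.03,0,0,0,30],[0,0,-0.06,0,0,0,30],[0,0,-0.08,0,0,0,30],[0,0,-0.08,0,0,0,30]]]'; python3 -c "
from h import *
o=r.get_obs();print(o['tcp_pos'],o['force'])"
```

```text
time_s: 17.27
tcp_pos: [0.5511, 0.4178, 0.1149]
eef_rot: [0.153, -0.69, 0.69, -0.153]
force: [-0.2, 0.1, -4.0]
opening: 0.0428
[0.55112266 0.41781467 0.11494362] [-0.21399206  0.07384959 -4.04215907]
```

```bash
python3 -m creep '[[[0,0,-0.02,0,0,0,30],[0,0,-0.04,0,0,0,30],[0,0,-0.06,0,0,0,30],[0,0,-0.06,0,0,0,30]]]'; python3 -c "
from h import *
o=r.get_obs();print(o['tcp_pos'],o['force'])"
```

```text
time_s: 17.77
tcp_pos: [0.5516, 0.4182, 0.1149]
eef_rot: [-0.152, 0.69, -0.69, 0.154]
force: [-2.2, -2.6, 6.9]
opening: 0.043
[0.55162384 0.41818182 0.11489541] [-2.19521275 -2.62224888  6.8515151 ]
```

```bash
python3 -m creep '[[[0,0,0.04,0,0,0,42],[0,0,0.04,0,0,0,50],[0,0,0.04,0,0,0,70],[0,0,0.04,0,0,0,70],[0,0,0.04,0,0,0,70],[0,0,0.8,0,0,0,70],[0,0,1.8,0,0,0,70],[0,0,2.8,0,0,0,70],[0,0,3,0,0,0,70],[0,0,3,0,0,0,70]]]'; python3 snap.py s16 scene; python3 snap.py w16; python3 snap.py t16 top
```

```text
time_s: 19.02
tcp_pos: [0.5511, 0.4177, 0.2324]
eef_rot: [0.153, -0.69, 0.69, -0.153]
force: [-0.9, -0.1, -1.2]
opening: 0.0697
19.075 [0.55073108 0.41722232 0.23124912] [-0.16140896 -1.47350813 -0.93962491] [-0.    0.02  0.01  0.02  0.    0.    0.  ]
19.125 [0.55057786 0.41700616 0.23066459] [-1.15436828  0.34266788  0.26303007] [-0.    0.01  0.    0.   -0.    0.    0.  ]
19.175 [0.55052871 0.41703834 0.23048388] [-0.00184913 -0.427988   -0.15432252] [-0.  0.  0. -0. -0.  0.  0.]
```

View pics/s16.png

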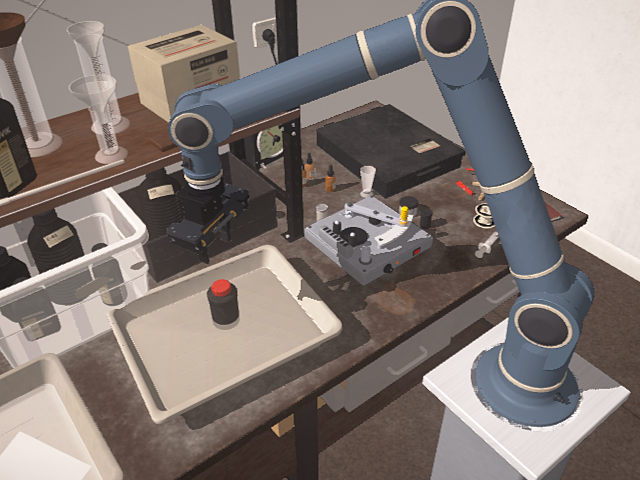

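View pics/w16.png

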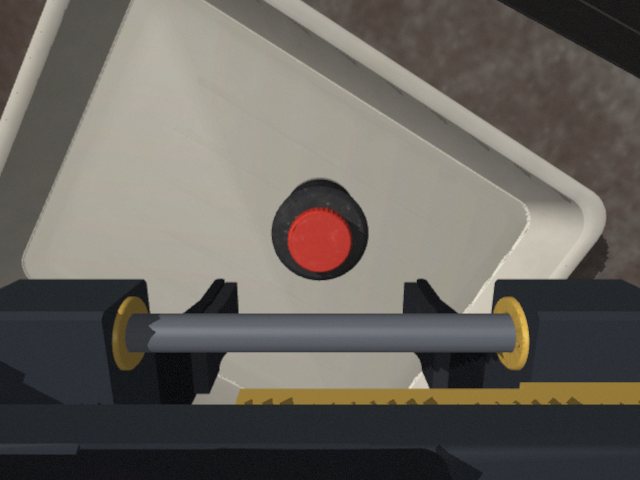

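View pics/t16.png

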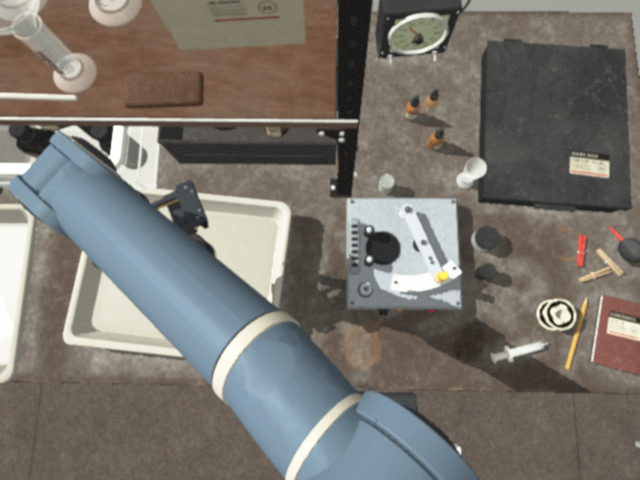

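Run:
```python
from h import *
import pickle
c=pickle.load(open("pics/w16.pkl","rb")); print("cap",atz("w",320,240,.121,c))
print("pintop",atz("top",442,276,.130))
a=cv2.imread("pics/top0.png").astype(int);b=cv2.imread("pics/t16.png").astype(int)
for n,(x,y) in dict(jar=(487,239),bcan=(485,272),wcan=(387,184)).items():
    s=np.s_[y-13:y+13,x-13:x+13]; print(n,cv2.phaseCorrelate(a[s].mean(2),b[s].mean(2))[0])
print(r.job_done())
```

```text
cap [0.55201716 0.4182936  0.121     ]
pintop [ 0.49652897 -0.1026641   0.13      ]
jar (0.502383443640726, 0.6061300112306895)
bcan (0.4934437683215105, 0.3104740209156702)
wcan (0.524611689712609, 0.24060706251623287)
the job is handed in; nothing more can be done
None
```

I took the tank off the rotator and set it in the tray, then handed the job in at about 19 s of the 51 s allowed. The hand-in gave no verdict.

- **Pin and arm:** I lifted the pin from its rest, lowered it into the brass eye and swung the arm back against about 5 N. The pin passed through the quadrant and lower ear until its collar sat on the eye, pressing back with about 13 N. After I let go, the pictures showed the pin upright and the arm still held back.
- **Tank:** I then gripped the tank by its cap, lifted it clear and lowered it until it touched the tray floor, with a swing of about 10 N on the force reading. My last picture puts the cap at (0.552, 0.418) m, inside the allowed area around the tray centre. That centre, about (0.51, 0.45) m, is only estimated from the images. The tank looked upright, and the gripper was raised clear of it.
- **Bystanders:** the lens jar and both film cans appeared shifted by under 1 pixel (about 1–2 mm) between the first and last top views.

**Checks that disagreed:**
- **Hole spacing:** the images put the lock hole about 70 mm from the eye's start position. The stated 0.42 rad gives 67 mm, but the pin dropped through without resistance.
- **Pin top:** a rough final reading from the top view, (0.4965, -0.103) m, is about 6 mm from where I released the pin, (0.501, -0.108) m. I took this as pixel error, since the close-up pictures show the collar seated on the eye, but I did not re-measure it.

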